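Weigh two brass bird castings and lay out the heavier

ROBOT

A 6-joint arm with a two-finger parallel gripper is mounted at the origin on the work surface. World frame = base frame: x ahead of the robot, y to its left, z up, the work surface at z = 0. Lengths are in mm, angles in rad, forces in N, time in s.
With the tool pointing down it reaches from about 250 to 850 mm from the base axis. Payload 12.5 kg.
Tool frame: the origin (TCP) lies at the very end of the fingers, on their centre line; the grasp point (between the pads) lies 19 mm behind it; z points along the fingers, y is the line along which they close (so a half turn about z gives the same grasp; the last joint's range is limited). The gripper opens to 93 mm and grips with 3 to 60 N. Pads are 15 mm wide; open, the fingers measure 128 mm over their backs; the gripper's body (75 mm by 188 mm) begins 65 mm behind the grasp point.
Start: joints at [1.174, 0.351, 1.652, -0, 1.139, -0.085], TCP at [168.693, 523.476, 218.633] pointing down, gripper open.
Joint ranges: [-2.75, 2.75], [-0.79, 2.1], [0.01, 2.65], [-1.57, 4.71], [0.07, 3.14], [-2.87, 2.87]. Speed limits (rad/s): [2.22, 2.22, 2.79, 3.14, 3.14, 3.14].

INTERFACE

Orientations are given as a unit quaternion [w, x, y, z].
In Python, from rig import bot gives the robot as it stands.
- The arm moves only by the tool carry_out, never from a script. Its argument "deltas" is one flat list of numbers, 7 for each row, row after row: the turn, a rotation vector about the tool's x, y, z in degrees, then the shift along the tool's x, y, z in mm, then the finger opening in mm, from 0 to 93. In form: [ax, ay, az, x, y, z, claw, ax, ay, az, x, y, z, claw, ...]. A call has 1 to 5 rows; each row is the pose to reach, as a shift and turn from the pose commanded when the call began, along the tool's axes at that moment; what a row does not reach only later rows make up. A row lasts 1/8 s, in which the tool goes at most 62.5 mm and 10.7 degrees, less where a joint would pass 70% of its speed; a pose out of reach is approached as far as the arm can. A call with a gripper value outside its range is refused whole. The fingers move at their own pace and stop on an object; "grip_force" is the grip in N (left out, the last holds). Time passes only in rows, so rows that repeat a pose let the fingers close. It gives the time, the measured TCP pose, the force, the opening and the grip force at its end, in the units of the state.
- bot.get_obs(): the state, without advancing time (a new reading comes with each control period).
- bot.snapshot(name): name is "scene" or "top"; returns a dict with "image" (420x560x3 uint8, blue, green, red), "fx", "fy", "cx", "cy" (pixels), "dist_coeffs" ([k1, k2, p1, p2, k3] as OpenCV has them; the pictures are not rectified), "view" (4x4, takes a point from world to camera coordinates). Camera axes: x right, y up, looking along -z (the intrinsics and any distortion apply to the point x, -y, -z); pixel columns grow to the right and rows downward; lengths in mm; the calibration is good to about 2 mm. A picture is of the moment at which its call begins. There is no depth.
- bot.job_done(): hands the job in; it is judged then, once.
Trained networks look in a picture, given as the dict that the camera call returned (one of the last four; its "shot" number tells which), for a name from the list of things; names that differ only in an ending like _2 or _b are one class to them, and where a whole thing is asked for, a point or a joint stands for the part that bears it (a point fixed in the world has none). Each returns a list of dicts, best first, with "confidence" (0 to 1); they miss things now and then, are a little off and sometimes report something else, mostly with a low value. They report only what shows in the picture. A call takes as long as a camera call.
- bot.search_frame(picture, name): "rect" ([left, top, right, bottom] in pixels, round what is visible of it).
- bot.masks_of(picture, name): "region" (420x560 bool, what is visible of it) and "rect" ([left, top, right, bottom] in pixels, round what is visible of it).
- bot.landmark_of(picture, name): "at" ([row, column] in pixels: a listed point, or the origin of a listed thing).
The state is a dict: "t": time; "joint_pos": joint angles; "qd": joint speeds; "tau": joint torques, N m; "tool_pos": TCP position; "ee_rot": TCP orientation; "contact_force": force on the tool from outside, world axes, zero at the start; "moment": the same for the moment, N m; "finger_gap": finger opening in mm; "gripper_force": force on a finger pad.
Only numpy, scipy, OpenCV 4.12 (cv2) and the standard library are available. Lean on these libraries where they do the work, as an engineer would, in place of code of your own. Each camera call takes 0.05 s, during which the arm holds its last target. There are 200 camera calls.

TASK

Find out which of the two brass birds is heavier: stand one on each dish of the balance, let go of both and let the beam settle. Then stand the heavier bird upright in the middle of the dark steel bench block, leaving the lighter one standing on its dish. Set the birds down rather than dropping them, and leave the other things on the bench where they are.

Things in the scene. Friction and masses are not known exactly. Their poses are not given: they have to be found in the camera images.
- bird_a: brass bird casting, heavier or lighter than its look-alike (0.19 to 0.43 kg). Origin: centre of the foot's underside; x from tail to beak, z up. Foot 64 x 40 x 8 mm; body above it a block 76 x 36 mm with flat parallel sides, 8 to 50 mm above the origin (grip it across, along y, about 32 mm up); head at the +x end, top at 68 mm; tail to -73 mm, beak to +60 mm.
- bird_b: brass bird casting, heavier or lighter than its look-alike (0.19 to 0.43 kg). Origin: centre of the foot's underside; x from tail to beak, z up. Foot 64 x 40 x 8 mm; body above it a block 76 x 36 mm with flat parallel sides, 8 to 50 mm above the origin (grip it across, along y, about 32 mm up); head at the +x end, top at 68 mm; tail to -73 mm, beak to +60 mm.
- dish_left: the balance's left dish, on the +y side (robot's left) of its centre by 130 mm: flat rimless steel disc 130 mm across. Origin: centre of the upper face, 100 mm above the table with the beam level (as when empty), 16 mm lower or higher at its stops. Stays level; beam along its y, x square to the beam. One bird alone (under 5 N) sinks its dish to the stop while the other rises.
- dish_right: the balance's right dish, on the -y side (robot's right) of its centre by 130 mm: flat rimless steel disc 130 mm across. Origin: centre of the upper face, 100 mm above the table with the beam level (as when empty), 16 mm lower or higher at its stops. Stays level; beam along its y, x square to the beam. One bird alone (under 5 N) sinks its dish to the stop while the other rises.
- beam (a joint): angle (rad) of the balance beam about the balance's x: 0 level, positive when the right dish is down (right side heavier), negative when the left dish is down; stops at +0.12 and -0.12. Light spring and damping: a difference of 3 percent or more reaches a stop within about 3 s of release, a smaller one leans part of the way.
- balance: the balance's fixed green base, 90 mm along x, 240 mm along y (the beam's direction), 30 mm high, with a narrow post, scale plate and red pointer in the middle up to 136 mm high. Origin: centre of its underside. It cannot be pushed away.
- block: dark steel bench block, 115 x 115 x 20 mm, lying flat, fixed. Origin: centre of its underside; the upper face is 20 mm above.
- file: bystander, leave alone: flat file, 160 mm, wooden handle. Origin: centre of its underside
- burnisher: bystander, leave alone: flat burnisher, 140 mm, dark wooden handle. Origin: centre of its underside
- hammer: bystander, leave alone: hammer lying flat, wooden handle. Origin: centre of its underside
- tin: bystander, leave alone: aluminium tin, 64 mm across, 45 mm high. Origin: centre of its underside
- jar: bystander, leave alone: glass jar, 66 mm across, 85 mm high. Origin: centre of its underside
- cup: bystander, leave alone: open steel cup, 72 mm across, 90 mm high. Origin: centre of its underside
- pin: bystander, leave alone: dark wooden bench pin (flat block), 130 x 60 x 22 mm. Origin: centre of its underside

How it is judged (in metres and radians):
On the way:
1. one bird stands released on each dish and the beam has settled (((horizontal distance between bird_a and dish_left below 0.045 m and z of bird_a in the frame of dish_left between -0.01 and 0.01 m and contact force between bird_a and dish_left above 0.5 N and angle between each of bird_a, bird_b's own z axis and vertical below 0.15 rad and contact force between each of bird_a, bird_b and the fingers below 0.05 N and horizontal distance between bird_b and dish_right below 0.045 m and z of bird_b in the frame of dish_right between -0.01 and 0.01 m and contact force between bird_b and dish_right above 0.5 N) or (horizontal distance between bird_a and dish_right below 0.045 m and z of bird_a in the frame of dish_right between -0.01 and 0.01 m and contact force between bird_a and dish_right above 0.5 N and angle between each of bird_a, bird_b's own z axis and vertical below 0.15 rad and contact force between each of bird_a, bird_b and the fingers below 0.05 N and horizontal distance between bird_b and dish_left below 0.045 m and z of bird_b in the frame of dish_left between -0.01 and 0.01 m and contact force between bird_b and dish_left above 0.5 N)) and velocity of joint beam between -0.05 and 0.05 rad/s), for 0.5 s.
At the end, for the whole second after the job is handed in: The heavier bird stands upright (within 0.15 rad) and at rest on the bench block, its origin within 45 mm of the block's centre (if the two weigh the same within 1.5 percent, either bird counts); the other stands upright at rest on either dish, within 45 mm of the dish's centre (((horizontal distance between bird_a and block below 0.045 m and z of bird_a in the frame of block between 0.012 and 0.03 m and contact force between bird_a and block above 0.5 N and angle between each of bird_a, bird_b's own z axis and vertical below 0.15 rad and contact force between bird_a and block above 2.899 N and horizontal distance between bird_b and dish_left below 0.045 m and z of bird_b in the frame of dish_left between -0.01 and 0.01 m and contact force between bird_b and dish_left above 0.5 N and contact force between bird_b and the fingers below 0.05 N) or (horizontal distance between bird_a and block below 0.045 m and z of bird_a in the frame of block between 0.012 and 0.03 m and contact force between bird_a and block above 0.5 N and angle between each of bird_a, bird_b's own z axis and vertical below 0.15 rad and contact force between bird_a and block above 2.899 N and horizontal distance between bird_b and dish_right below 0.045 m and z of bird_b in the frame of dish_right between -0.01 and 0.01 m and contact force between bird_b and dish_right above 0.5 N and contact force between bird_b and the fingers below 0.05 N) or (horizontal distance between bird_b and block below 0.045 m and z of bird_b in the frame of block between 0.012 and 0.03 m and contact force between bird_b and block above 0.5 N and angle between each of bird_b, bird_a's own z axis and vertical below 0.15 rad and horizontal distance between bird_a and dish_left below 0.045 m and z of bird_a in the frame of dish_left between -0.01 and 0.01 m and contact force between bird_a and dish_left between 0.5 and 2.987 N and contact force between bird_a and the fingers below 0.05 N) or (horizontal distance between bird_b and block below 0.045 m and z of bird_b in the frame of block between 0.012 and 0.03 m and contact force between bird_b and block above 0.5 N and angle between each of bird_b, bird_a's own z axis and vertical below 0.15 rad and horizontal distance between bird_a and dish_right below 0.045 m and z of bird_a in the frame of dish_right between -0.01 and 0.01 m and contact force between bird_a and dish_right between 0.5 and 2.987 N and contact force between bird_a and the fingers below 0.05 N)) and linear speed of each of bird_a, bird_b below 0.02 m/s); the robot touches nothing.
It fails at once if a bird is dropped (falls freely faster than 0.8 m/s, that is from more than about 30 mm) ((linear speed of bird_a above 0.8 m/s and contact force between bird_a and the fingers below 0.02 N) or (linear speed of bird_b above 0.8 m/s and contact force between bird_b and the fingers below 0.02 N)).
It fails at once if another thing on the bench is moved by more than 30 mm (distance of any of file, burnisher, hammer, tin, jar, cup, pin from where it was at the start of the episode above 0.03 m).
It also fails if it takes over 72 s, if anything falls off the work surface, if the arm or the gripper's body presses on something with over 40 N, if the wrist force passes 120 N, or if a joint passes its speed limit or range.

## Working session

There is one attempt and no reset: what is moved stays moved. The work goes in short steps, Python scripts to look and compute and a tool call to move; the robot and the scene stay as the last step left them, time stands still between calls to the robot, and variables do not carry over. Pictures are saved under pics/ and viewed, at most 10 in all, crops included, and the job is handed in when it is done.

Besides the shell and the picture viewer there is one more tool, called after ">>>" by a JSON object that holds its "method" and its "body", one argument or row to a line. carry_out: Moves the arm, as the interface text tells. Its arguments: {"type":"object","properties":{"deltas":{"type":"array","items":{"type":"number"}},"grip_force":{"type":"number"}},"required":["deltas"]}

```bash
mkdir -p pics; cat > h.py <<'E'
import numpy as np, cv2
from rig import bot
def ray(p,rc):
    K=np.array([[p['fx'],0,p['cx']],[0,p['fy'],p['cy']],[0,0,1.]])
    u=cv2.undistortPoints(np.array([[[rc[1],rc[0]]]],float),K,np.array(p['dist_coeffs'],float))[0,0]
    V=np.array(p['view']);R=V[:3,:3];c=-R.T@V[:3,3]
    return c,R.T@np.array([u[0],-u[1],-1.])
def onz(p,rc,z):
    c,d=ray(p,rc);return c+d*(z-c[2])/d[2]
def proj(p,X):
    V=np.array(p['view']);q=V[:3,:3]@np.array(X,float)+V[:3,3]
    K=np.array([[p['fx'],0,p['cx']],[0,p['fy'],p['cy']],[0,0,1.]])
    return cv2.projectPoints(np.array([[q[0],-q[1],-q[2]]]),np.zeros(3),np.zeros(3),K,np.array(p['dist_coeffs'],float))[0][0,0]
E
python3 - <<'E'
from h import *
np.set_printoptions(precision=1,suppress=True)
t=bot.snapshot('top');s=bot.snapshot('scene')
cv2.imwrite('pics/top.png',t['image']);cv2.imwrite('pics/scene.png',s['image'])
for p,n in((t,'top'),(s,'scene')):
    V=np.array(p['view']);print(n,'cam',-V[:3,:3].T@V[:3,3])
    for o,z in(('bird_a',0),('dish_left',100),('dish_right',100),('balance',0),('block',0),('file',0),('burnisher',0),('hammer',0),('tin',0),('jar',0),('cup',0),('pin',0)):
        for d in bot.landmark_of(p,o)[:3]:
            print(o,np.array(d['at']),onz(p,d['at'],z)[:2],round(d['confidence'],2))
    for d in bot.masks_of(p,'bird_a')[:3]:
        m=cv2.minAreaRect(np.argwhere(d['region'])[:,::-1].astype(np.float32));print('bird',m,d['rect'],d['confidence'])
print(bot.get_obs())
E
```

```text
top cam [ 419.5   49.9 1296.3]
bird_a [285.4 189.6] [392.8 315.1] 0.73
bird_a [274.  418.7] [ 429.7 -308.4] 0.61
bird_a [195.7 309.7] [643.   -9.6] 0.36
dish_right [194.8 362.8] [ 629.7 -141.5] 0.81
balance [194.1 304.6] [647.4   4.6] 0.96
block [276.4 304.3] [420.6   4.1] 0.76
block [194.6 361.8] [ 647.8 -154.7] 0.28
file [284.8 367.8] [ 399.5 -168.6] 0.89
file [152.7 344.7] [ 767.1 -107.9] 0.48
burnisher [256.7 115.2] [467.7 523.2] 0.67
burnisher [282.7 242. ] [401.8 172.9] 0.63
hammer [257.1 115.7] [466.7 521.7] 0.73
tin [215.9 184.8] [582.7 335.5] 0.9
tin [195.5 359.3] [ 645.2 -147.7] 0.58
jar [143.4 286.7] [792.2  55.9] 0.59
cup [272.7 306.8] [430.7  -2.7] 0.67
cup [152.8 344.7] [ 766.8 -107.9] 0.57
pin [222.9 460.5] [ 571.2 -429.2] 0.82
bird ((190.5, 288.0), (48.0, 17.0), 90.0) [180.8, 266.1, 199.3, 311.5] 0.85
bird ((420.1443176269531, 282.3247985839844), (46.604393005371094, 18.276229858398438), 66.03751373291016) [408.5, 260.5, 436.9, 303.6] 0.76
scene cam [1268.8  542.6 1143.3]
bird_a [224.7 371. ] [394.  307.5] 0.76
bird_a [161.  230.5] [ 415.4 -297.7] 0.71
dish_left [239.
[... 452 characters left out ...]
4 519.7] 0.64
cup [244.7 207.8] [ 772.2 -110.5] 0.82
pin [170.1 177.7] [ 569.2 -440.9] 0.71
bird ((227.5, 153.5), (27.0, 15.0), 90.0) [221.2, 141.4, 233.9, 170.1] 0.82
bird ((374.9000244140625, 217.2000274658203), (12.521980285644531, 32.64659118652344), 26.56505012512207) [365.4, 201.3, 385.8, 234.0] 0.61
{'t': 1.4, 'joint_pos': array([ 1.2,  0.4,  1.7,  0. ,  1.1, -0.1]), 'qd': array([-0.,  0.,  0.,  0.,  0.,  0.]), 'tau': array([ -0. , -49.7, -28.5,   0.1,   0. ,   0. ]), 'tool_pos': array([168.7, 523.5, 218.6]), 'ee_rot': array([-0. ,  0.2,  1. , -0. ]), 'contact_force': array([-0.7, -0.1,  0.5]), 'moment': array([-0. , -0. ,  0.1]), 'gripper_force': 0.0, 'finger_gap': 92.77189843642734}
```

View pics/top.png

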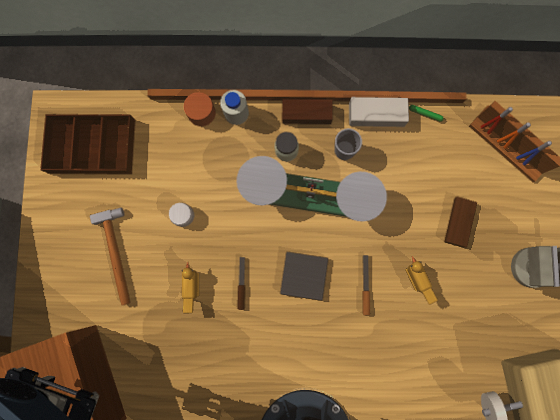

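View pics/scene.png

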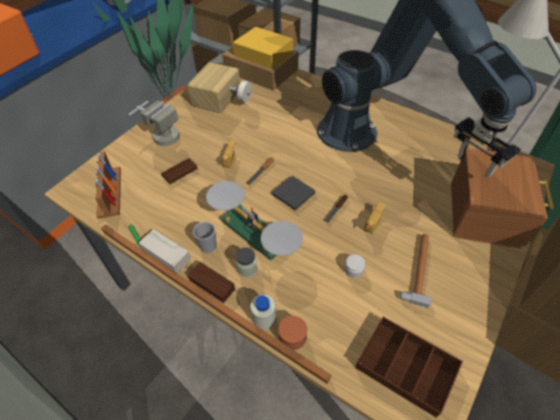

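The top view has +x up and +y to the left. The birds are at about (row 288, col 189) with the head up and (282, 420) with the head up-left. The dishes are at (181, 262) and (197, 361), and the block is at (276, 304). The scene view agrees: the beam is level and both birds stand clear of the other things. Next I'll fit the exact poses.

```bash
cat >> h.py <<'E'
from scipy.optimize import minimize
from scipy.spatial.transform import Rotation as Rn
BOX=[(-32,32,-20,20,0,8),(-38,38,-18,18,8,50),(14,42,-11,11,50,68),(42,60,-4,4,50,60),(-73,-38,-10,10,30,48)]
def sil(p,x,y,a,z0=0):
    m=np.zeros((420*4,560*4),np.uint8)
    for b in BOX:
        P=[]
        for X in b[:2]:
            for Y in b[2:4]:
                for Z in b[4:]:
                    P.append(proj(p,[x+X*np.cos(a)-Y*np.sin(a),y+X*np.sin(a)+Y*np.cos(a),z0+Z]))
        h=cv2.convexHull((np.array(P)*4+1.5).astype(np.int32));cv2.fillConvexPoly(m,h,1)
    return cv2.resize(m.astype(np.float32),(560,420),interpolation=cv2.INTER_AREA)
def fit(views,x0,z0=0):
    def cost(v):
        return sum(np.abs(sil(p,v[0],v[1],v[2]/50,z0)-m).sum()/m.sum() for p,m in views)
    best=None
    for da in(-.3,0,.3):
        s=np.array([x0[0],x0[1],(x0[2]+da)*50.])
        r=minimize(cost,s,method='Nelder-Mead',options=dict(initial_simplex=np.vstack([s,s+[10,0,0],s+[0,10,0],s+[0,0,10]]),maxiter=80,xatol=.3))
        if best is None or r.fun<best.fun:best=r
    return best.x*[1,1,.02],best.fun
def go(x,y,z,psi,o=None):
    """deltas from current TCP to tool-down at x,y,z (TCP), tool y axis along world heading psi (mod pi)"""
    o=o or bot.get_obs();w=o['ee_rot'];R=Rn.from_quat([w[1],w[2],w[3],w[0]])
    c=[]
    for k in(0,np.pi):
        a=psi+k;yv=np.array([np.cos(a),np.sin(a),0]);zv=np.array([0,0,-1.]);T=Rn.from_matrix(np.column_stack([np.cross(yv,zv),yv,zv]))
        c.append((R.inv()*T).as_rotvec(degrees=True))
    rv=min(c,key=np.linalg.norm)
    sh=R.inv().apply(np.array([x,y,z])-o['tool_pos'])
    print('target',np.round([x,y,z,np.degrees(psi)],1),'rot',np.round(rv,1),'shift',np.round(sh,1))
def mask(p,name,near):
    best=None
    for d in bot.masks_of(p,name):
        r=d['rect'];c=np.hypot((r[0]+r[2])/2-near[0],(r[1]+r[3])/2-near[1])
        if c<25 and (best is None or c<best[0]):best=(c,d)
    return None if best is None else best[1]['region']
E
python3 - <<'E'
from h import *
np.set_printoptions(precision=2,suppress=True)
t=bot.snapshot('top');s=bot.snapshot('scene')
for x0 in((393,311,0),(425,-305,.45)):
    v=[]
    for p in(t,s):
        m=mask(p,'bird_a',proj(p,[x0[0],x0[1],30]))
        if m is not None:v.append((p,m.astype(float)))
    print(len(v),fit(v,x0))
    for w in v: print(' single',fit([w],x0))
for n,nr in(('dish_left',(262,181)),('dish_right',(361,197))):
    for d in bot.masks_of(t,n)[:2]:
        c=max(cv2.findContours(d['region'].astype(np.uint8),0,1)[0],key=cv2.contourArea)
        (cx,cy),r=cv2.minEnclosingCircle(c);print(n,cx,cy,r,onz(t,(cy,cx),100),d['confidence'])
# colour-based discs
hsv=cv2.cvtColor(t['image'],cv2.COLOR_BGR2HSV);g=((hsv[...,1]<45)&(hsv[...,2]>110)).astype(np.uint8)
n,l,st,ce=cv2.connectedComponentsWithStats(g)
for i in range(1,n):
    if st[i,4]>1000 and 140<ce[i,1]<240: print('disc',ce[i],st[i],onz(t,ce[i][::-1],100))
for d in bot.masks_of(t,'block')[:2]:
    ce=cv2.minAreaRect(np.argwhere(d['region'])[:,::-1].astype(np.float32));print('block',ce,onz(t,ce[0][::-1],20),d['confidence'])
print(bot.get_obs()['ee_rot'])
E
```

```text
2 (array([394.51, 310.17,   0.05]), np.float64(0.2572071044897132))
 single (array([396.52, 310.25,   0.02]), np.float64(0.12272727272727273))
 single (array([393.83, 311.37,   0.09]), np.float64(0.10778985507246377))
2 (array([ 422.46, -301.46,    0.46]), np.float64(0.3307438849591554))
 single (array([ 421.34, -300.33,    0.47]), np.float64(0.22063127090301005))
 single (array([ 423.52, -300.75,    0.46]), np.float64(0.10039198606271776))
dish_left 261.46417236328125 180.24267578125 25.08978843688965 [664.85 119.39 100.  ] 0.79
dish_right 360.4605407714844 196.0 25.840213775634766 [ 626.48 -135.45  100.  ] 0.87
disc [261.48 180.22] [ 237  156   50   49 1902] [664.9  119.35 100.  ]
disc [360.98 196.13] [ 336  172   50   49 1928] [ 626.14 -136.78  100.  ]
block ((303.53179931640625, 275.45477294921875), (43.21651840209961, 43.4637565612793), 8.53076457977295) [423.09   6.83  20.  ] 0.78
[-0.    0.16  0.99 -0.  ]
```

```bash
python3 -c "
from h import *
go(394.5,310.2,120,np.pi/2+.05)"
```

```text
target [394.5 310.2 120.   92.9] rot [ -0.   -0.  -20.7] shift [-280.3 -133.7   98.6]
```

>>> {"method": "carry_out", "body": {
  "deltas": [0, 0, -20.7, -280, -134, 98.5, 93, 0, 0, -20.7, -280, -134, 98.5, 93, 0, 0, -20.7, -280, -134, 98.5, 93, 0, 0, -20.7, -280, -134, 98.5, 93, 0, 0, -20.7, -280, -134, 98.5, 93],
  "grip_force": 25
}}

```text
t: 2.48
tool_pos: [380.3, 323.0, 126.4]
ee_rot: [0.0, -0.025, 1.0, 0.0]
contact_force: [1.3, 1.8, 1.0]
finger_gap: 93.1
gripper_force: 0.0
```

>>> {"method": "carry_out", "body": {
  "deltas": [0, 0, 0, 0, 0, 0, 93, 0, 0, 0, 0, 0, 0, 93]
}}

```text
t: 2.72
tool_pos: [378.9, 324.6, 126.9]
ee_rot: [0.0, -0.024, 1.0, 0.0]
contact_force: [-0.1, 0.5, -0.5]
finger_gap: 93.0
gripper_force: 0.0
```

```bash
python3 - <<'E'
from h import *
go(394.5,310.2,15,np.pi/2+.05)
t=bot.snapshot('top');s=bot.snapshot('scene')
a=t['image'][215:365,90:290];b=s['image'][140:290,275:475]
cv2.imwrite('pics/c1.png',cv2.resize(np.hstack([a,b]),None,fx=2,fy=2,interpolation=2))
E
```

```text
target [394.5 310.2  15.   92.9] rot [ 0.   0.  -0.1] shift [-14.9 -15.2 111.9]
```

View pics/c1.png

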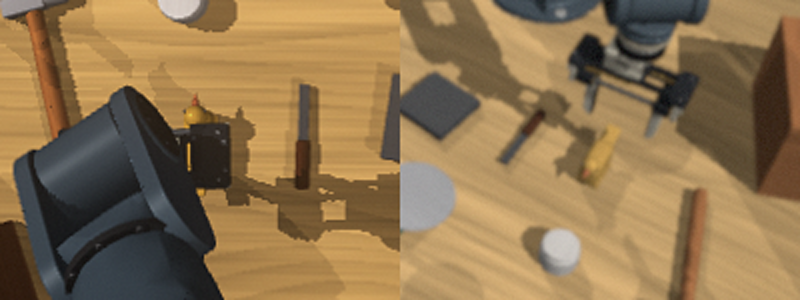

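The crop shows the gripper over the left bird, about 15 mm back in x and 14 mm too far in +y. The fingers straddle the bird with the right orientation. I'll correct that and descend.

>>> {"method": "carry_out", "body": {
  "deltas": [0, 0, 0, -15, -15, 15, 93, 0, 0, 0, -15, -15, 55, 93, 0, 0, 0, -15, -15, 90, 93, 0, 0, 0, -15, -15, 112, 93, 0, 0, 0, -15, -15, 112, 93]
}}

```text
t: 3.45
tool_pos: [393.5, 310.6, 14.0]
ee_rot: [-0.001, -0.026, 1.0, -0.001]
contact_force: [0.5, -0.5, 1.0]
finger_gap: 93.1
gripper_force: 0.0
```

>>> {"method": "carry_out", "body": {
  "deltas": [0, 0, 0, 0, 0, 0, 20, 0, 0, 0, 0, 0, 0, 20, 0, 0, 0, 0, 0, 0, 20, 0, 0, 0, 0, 0, 0, 20, 0, 0, 0, 0, 0, 0, 20]
}}

```text
t: 4.08
tool_pos: [394.8, 310.1, 14.8]
ee_rot: [0.0, -0.025, 1.0, 0.0]
contact_force: [-0.1, 0.9, 0.4]
finger_gap: 47.8
gripper_force: 0.0
```

```bash
python3 - <<'E'
from h import *
o=bot.get_obs();print(o['tool_pos'],o['finger_gap'],o['gripper_force'],o['contact_force'])
x,y=o['tool_pos'][:2]
go(x,y,170,np.pi/2+.05)
go(665,119.4,155,np.pi/2-.15)
E
```

```text
[394.77332994 310.14172623  14.84927579] 47.79663067990773 0.0 [-0.09942817  0.93337336  0.44839074]
target [394.8 310.1 170.   92.9] rot [ 0.  0. -0.] shift [  -0.     0.  -155.2]
target [665.  119.4 155.   81.4] rot [ 0.   0.  11.4] shift [-260.5 -203.8 -140.1]
```

>>> {"method": "carry_out", "body": {
  "deltas": [0, 0, 0, 0, 0, 0, 20, 0, 0, 0, 0, 0, 0, 20, 0, 0, 0, 0, 0, 0, 20, 0, 0, 0, 0, 0, 0, 20]
}}

```text
t: 4.58
tool_pos: [394.7, 310.1, 14.7]
ee_rot: [-0.0, -0.025, 1.0, -0.0]
contact_force: [-0.0, 0.5, 1.1]
finger_gap: 36.1
gripper_force: 24.9
```

>>> {"method": "carry_out", "body": {
  "deltas": [0, 0, 0, 0, 0, -20, 20, 0, 0, 0, 0, 0, -65, 20, 0, 0, 0, 0, 0, -110, 20, 0, 0, 0, 0, 0, -155, 20, 0, 0, 0, 0, 0, -155, 20]
}}

```text
t: 5.2
tool_pos: [395.8, 310.9, 172.3]
ee_rot: [0.002, -0.025, 1.0, 0.001]
contact_force: [-0.2, -0.4, -3.3]
finger_gap: 35.9
gripper_force: 24.9
```

```bash
python3 - <<'E'
from h import *
o=bot.get_obs();print(o['tool_pos'],o['finger_gap'],o['gripper_force'],o['contact_force'])
go(665,119.4,150,np.pi/2-.15)
E
```

```text
[395.80905601 310.93108618 172.2947495 ] 35.89047827065254 24.921735227108 [-0.15432482 -0.37577786 -3.25387777]
target [665.  119.4 150.   81.4] rot [ 0.2  0.2 11.4] shift [-259.3 -204.7   22.9]
```

>>> {"method": "carry_out", "body": {
  "deltas": [0, 0, 2, -45, -35, 0, 20, 0, 0, 5, -90, -70, 0, 20, 0, 0, 8, -135, -105, 0, 20, 0, 0, 10, -180, -140, 0, 20, 0, 0, 11.4, -220, -172, 0, 20]
}}

```text
t: 5.82
tool_pos: [623.6, 147.7, 167.4]
ee_rot: [-0.001, 0.075, 0.997, -0.0]
contact_force: [-0.1, 1.2, -2.7]
finger_gap: 36.1
gripper_force: 24.9
```

>>> {"method": "carry_out", "body": {
  "deltas": [0, 0, 0, -20, -20, 0, 20, 0, 0, 0, -33, -39, 10, 20, 0, 0, 0, -33, -39, 20, 20, 0, 0, 0, -33, -39, 20, 20]
}}

```text
t: 6.32
tool_pos: [648.4, 106.3, 147.8]
ee_rot: [-0.002, 0.074, 0.997, -0.0]
contact_force: [0.5, -0.1, -3.1]
finger_gap: 35.7
gripper_force: 24.9
```

```bash
python3 - <<'E'
from h import *
o=bot.get_obs();print(o['tool_pos'],o['finger_gap'],o['gripper_force'],o['contact_force'])
go(665,119.4,117,np.pi/2-.15)
E
```

```text
[648.42009891 106.28165109 147.84195065] 35.74890733356087 24.92189347743988 [ 0.49145889 -0.09128821 -3.09548548]
target [665.  119.4 117.   81.4] rot [-0.  -0.2  0. ] shift [-14.5  15.5  30.8]
```

>>> {"method": "carry_out", "body": {
  "deltas": [0, 0, 0, -15, 15, 4, 20, 0, 0, 0, -15, 15, 15, 20, 0, 0, 0, -15, 15, 26, 20, 0, 0, 0, -15, 15, 31, 20, 0, 0, 0, -15, 15, 31, 20]
}}

```text
t: 6.95
tool_pos: [666.4, 118.2, 118.4]
ee_rot: [-0.0, 0.075, 0.997, -0.0]
contact_force: [-0.2, 0.1, -1.9]
finger_gap: 36.2
gripper_force: 24.9
```

>>> {"method": "carry_out", "body": {
  "deltas": [0, 0, 0, 0, 0, 3, 20, 0, 0, 0, 0, 0, 7, 20, 0, 0, 0, 0, 0, 11, 20, 0, 0, 0, 0, 0, 15, 20, 0, 0, 0, 0, 0, 16, 20]
}}

```text
t: 7.58
tool_pos: [666.7, 118.3, 102.3]
ee_rot: [-0.0, 0.075, 0.997, -0.0]
contact_force: [0.0, -0.1, -2.2]
finger_gap: 35.8
gripper_force: 24.9
```

```bash
python3 - <<'E'
from h import *
o=bot.get_obs();print(o['tool_pos'],o['finger_gap'],o['gripper_force'],o['contact_force'])
t=bot.snapshot('top');s=bot.snapshot('scene')
a=t['image'][120:270,210:410];b=s['image'][140:290,185:385]
cv2.imwrite('pics/c2.png',cv2.resize(np.hstack([a,b]),None,fx=2,fy=2,interpolation=2))
E
```

```text
[666.66782735 118.34836696 102.29696826] 35.82301101726781 24.92186576128006 [ 0.00968742 -0.06075931 -2.2445958 ]
```

View pics/c2.png

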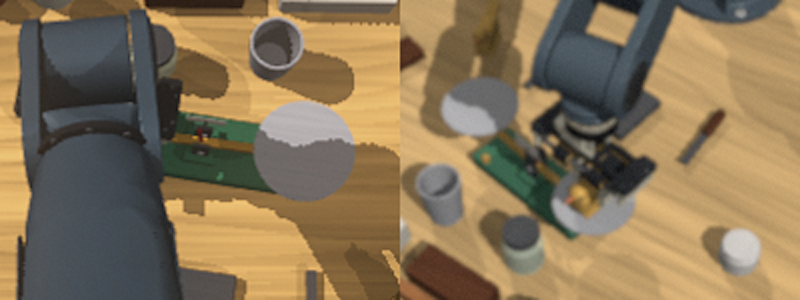

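The bird sits on the left dish with its beak to the right of centre in the scene crop. The dish has been pushed down and the right dish has risen. I'll go down the last 3 mm, then open.

>>> {"method": "carry_out", "body": {
  "deltas": [0, 0, 0, 0, 0, 2, 20, 0, 0, 0, 0, 0, 3, 20, 0, 0, 0, 0, 0, 3, 50, 0, 0, 0, 0, 0, 3, 70, 0, 0, 0, 0, 0, 3, 93]
}}

```text
t: 8.3
tool_pos: [667.0, 118.4, 100.1]
ee_rot: [0.0, 0.075, 0.997, 0.0]
contact_force: [0.7, 0.3, 0.1]
finger_gap: 61.2
gripper_force: 0.0
```

>>> {"method": "carry_out", "body": {
  "deltas": [0, 0, 0, 0, 0, 0, 93, 0, 0, 0, 0, 0, 0, 93, 0, 0, 0, 0, 0, -20, 93, 0, 0, 0, 0, 0, -60, 93, 0, 0, 0, 0, 0, -110, 93]
}}

```text
t: 8.93
tool_pos: [666.5, 118.4, 211.8]
ee_rot: [-0.0, 0.075, 0.997, -0.0]
contact_force: [0.2, 0.6, -0.4]
finger_gap: 93.0
gripper_force: 0.0
```

```bash
python3 - <<'E'
from h import *
o=bot.get_obs();print(o['tool_pos'],o['finger_gap'],o['gripper_force'],o['contact_force'])
go(422.5,-301.2,200,np.pi/2+.46)
E
```

```text
[666.5442606  118.35427301 211.77244642] 92.98897174922895 0.0 [ 0.17518542  0.61999026 -0.38571329]
target [ 422.5 -301.2  200.   116.4] rot [  0.   -0.  -34.9] shift [ 178.8 -451.2   11.9]
```

>>> {"method": "carry_out", "body": {
  "deltas": [0, 0, -4, 20, -50, 0, 93, 0, 0, -8, 40, -100, 0, 93, 0, 0, -12, 60, -150, 0, 93, 0, 0, -16, 80, -200, 0, 93, 0, 0, -20, 100, -250, 0, 93]
}}

```text
t: 9.55
tool_pos: [530.0, -115.3, 211.4]
ee_rot: [0.001, -0.101, 0.995, -0.0]
contact_force: [0.8, 0.0, -0.4]
finger_gap: 93.0
gripper_force: 0.0
```

```bash
python3 - <<'E'
from h import *
go(422.5,-301.2,140,np.pi/2+.46)
E
```

```text
target [ 422.5 -301.2  140.   116.4] rot [ -0.1   0.1 -14.8] shift [ 142.8 -160.4   71.3]
```

>>> {"method": "carry_out", "body": {
  "deltas": [0, 0, -5, 37, -42, 18, 93, 0, 0, -10, 74, -84, 36, 93, 0, 0, -14.8, 110, -124, 54, 93, 0, 0, -14.8, 142, -160, 71, 93, 0, 0, -14.8, 142, -160, 71, 93]
}}

```text
t: 10.18
tool_pos: [421.8, -301.0, 139.0]
ee_rot: [-0.0, -0.225, 0.974, 0.0]
contact_force: [0.5, 1.0, 0.0]
finger_gap: 93.2
gripper_force: 0.0
```

```bash
python3 - <<'E'
from h import *
go(422.5,-301.2,15,np.pi/2+.46)
t=bot.snapshot('top');s=bot.snapshot('scene')
x0=(422.5,-301.2,.46);p=s;m=mask(p,'bird_a',proj(p,[x0[0],x0[1],30]))
if m is not None: print('R',fit([(p,m.astype(float))],x0))
for z in (84,):
  x0=(666,119,-.10)
  for p in(t,s):
    m=mask(p,'bird_a',proj(p,[x0[0],x0[1],z+30]))
    if m is not None: print('L on dish',fit([(p,m.astype(float))],x0,z))
go(422.5,-301.2,15,np.pi/2+.46)
a=t['image'][120:345,210:510];b=s['image'][80:305,135:435]
cv2.imwrite('pics/c3.png',cv2.resize(np.hstack([a,b]),(800,300),interpolation=2))
E
```

```text
target [ 422.5 -301.2   15.   116.4] rot [ 0.  -0.  -0.3] shift [ -0.6  -0.5 124. ]
R (array([ 422.73310786, -301.05956278,    0.48518591]), np.float64(0.1431297709923664))
L on dish (array([ 6.68404527e+02,  1.19594065e+02, -1.49874090e-01]), np.float64(0.12876838235294116))
L on dish (array([ 6.66509329e+02,  1.17149851e+02, -1.12415178e-01]), np.float64(0.129302103250478))
target [ 422.5 -301.2   15.   116.4] rot [-0.1  0.  -0. ] shift [  2.8  -1.8 124.6]
```

View pics/c3.png

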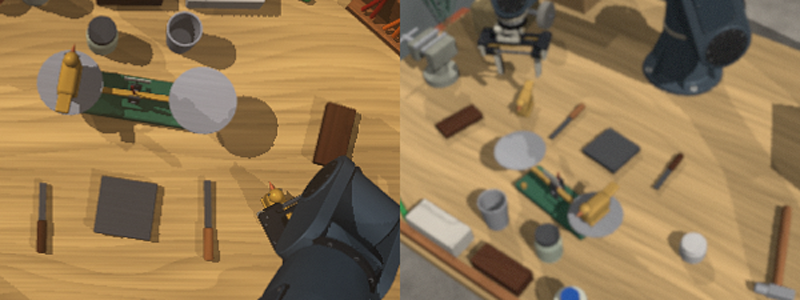

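The left bird stands centred on its dish, at about (668, 119). The gripper is straight above the right bird and aligned with it. I'll descend and grip.

>>> {"method": "carry_out", "body": {
  "deltas": [0, 0, 0, 2, -2, 40, 93, 0, 0, 0, 2, -2, 80, 93, 0, 0, 0, 2, -2, 110, 93, 0, 0, 0, 2, -2, 124, 80, 0, 0, 0, 2, -2, 124, 60]
}}

```text
t: 11.05
tool_pos: [422.7, -301.2, 14.8]
ee_rot: [-0.0, -0.227, 0.974, 0.0]
contact_force: [-0.0, 0.4, 0.5]
finger_gap: 77.9
gripper_force: 0.0
```

>>> {"method": "carry_out", "body": {
  "deltas": [0, 0, 0, 0, 0, 0, 20, 0, 0, 0, 0, 0, 0, 20, 0, 0, 0, 0, 0, 0, 20, 0, 0, 0, 0, 0, 0, 20, 0, 0, 0, 0, 0, 0, 20]
}}

```text
t: 11.68
tool_pos: [422.4, -301.6, 15.0]
ee_rot: [0.0, -0.227, 0.974, 0.0]
contact_force: [-0.8, 0.8, 4.6]
finger_gap: 36.4
gripper_force: 24.8
```

>>> {"method": "carry_out", "body": {
  "deltas": [0, 0, 0, 0, 0, 0, 20, 0, 0, 0, 0, 0, -30, 20, 0, 0, 0, 0, 0, -80, 20, 0, 0, 0, 0, 0, -130, 20, 0, 0, 0, 0, 0, -165, 20]
}}

```text
t: 12.3
tool_pos: [422.4, -301.7, 181.5]
ee_rot: [0.0, -0.227, 0.974, -0.0]
contact_force: [1.0, 0.1, -4.3]
finger_gap: 35.8
gripper_force: 24.8
```

```bash
python3 - <<'E'
from h import *
o=bot.get_obs();print(o['tool_pos'],o['finger_gap'],o['gripper_force'],o['contact_force'])
go(626.2,-136,170,np.pi/2-.1)
go(626.2,-136,170,np.pi/2+.46)
E
```

```text
[ 422.4162953  -301.67811538  181.5466599 ] 35.8354859716612 24.78447139263153 [ 1.04168422  0.07872217 -4.32870416]
target [ 626.2 -136.   170.    84.3] rot [-0.1  0.  32. ] shift [-256.    58.5   11.6]
target [ 626.2 -136.   170.   116.4] rot [-0.1  0.  -0.1] shift [-256.    58.5   11.6]
```

>>> {"method": "carry_out", "body": {
  "deltas": [0, 0, 7, -50, 12, 0, 20, 0, 0, 14, -100, 24, 0, 20, 0, 0, 21, -150, 36, 0, 20, 0, 0, 28, -200, 48, 0, 20, 0, 0, 32, -235, 55, 0, 20]
}}

```text
t: 12.92
tool_pos: [609.9, -146.6, 178.9]
ee_rot: [-0.001, 0.051, 0.999, 0.0]
contact_force: [0.4, -0.0, -3.7]
finger_gap: 36.0
gripper_force: 24.8
```

```bash
python3 - <<'E'
from h import *
go(626.2,-136,135,np.pi/2-.1)
E
```

```text
target [ 626.2 -136.   135.    84.3] rot [ 0.  -0.1 -0.1] shift [-15.2  12.2  43.9]
```

>>> {"method": "carry_out", "body": {
  "deltas": [0, 0, 0, -8, 6, 5, 20, 0, 0, 0, -15, 12, 15, 20, 0, 0, 0, -15, 12, 28, 20, 0, 0, 0, -15, 12, 40, 20, 0, 0, 0, -15, 12, 40, 20]
}}

```text
t: 13.55
tool_pos: [624.0, -138.3, 138.4]
ee_rot: [-0.001, 0.051, 0.999, 0.0]
contact_force: [0.3, -0.7, -2.6]
finger_gap: 35.9
gripper_force: 24.8
```

>>> {"method": "carry_out", "body": {
  "deltas": [0, 0, 0, 0, 0, 2, 20, 0, 0, 0, 0, 0, 4, 20, 0, 0, 0, 0, 0, 6, 20, 0, 0, 0, 0, 0, 7, 20, 0, 0, 0, 0, 0, 7, 20]
}}

```text
t: 14.18
tool_pos: [625.0, -137.9, 132.7]
ee_rot: [-0.0, 0.05, 0.999, -0.0]
contact_force: [0.4, -0.6, -2.9]
finger_gap: 36.4
gripper_force: 24.8
```

```bash
python3 - <<'E'
from h import *
o=bot.get_obs();print(o['tool_pos'],o['finger_gap'],o['gripper_force'],o['contact_force'])
s=bot.snapshot('scene')
cv2.imwrite('pics/c4.png',cv2.resize(s['image'][150:290,160:340],None,fx=4,fy=4,interpolation=2))
E
```

```text
[ 624.96961572 -137.90145559  132.71860178] 36.420397449723836 24.78400558233261 [ 0.38031356 -0.55685201 -2.88794645]
```

View pics/c4.png

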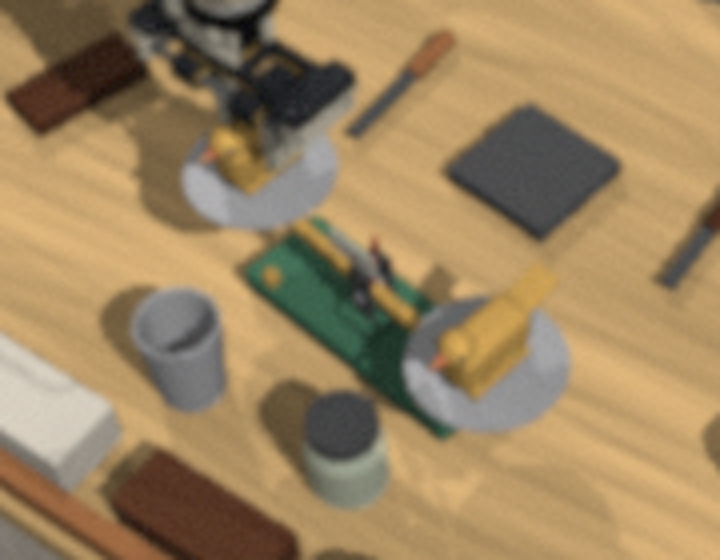

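The right bird is just above its raised dish and well centred, and the left bird sits on the lowered dish. I'll lower it until the force shows contact.

>>> {"method": "carry_out", "body": {
  "deltas": [0, 0, 0, 0, 0, 1, 20, 0, 0, 0, 0, 0, 2, 20, 0, 0, 0, 0, 0, 3, 20, 0, 0, 0, 0, 0, 3, 20]
}}

```text
t: 14.72
tool_pos: [625.0, -138.0, 129.9]
ee_rot: [0.0, 0.05, 0.999, -0.0]
contact_force: [-1.5, -0.1, -0.6]
finger_gap: 35.6
gripper_force: 24.8
```

Contact: the load has gone over to the dish. I'll release it.

>>> {"method": "carry_out", "body": {
  "deltas": [0, 0, 0, 0, 0, 0, 50, 0, 0, 0, 0, 0, 0, 93, 0, 0, 0, 0, 0, 0, 93, 0, 0, 0, 0, 0, 0, 93, 0, 0, 0, 0, 0, 0, 93]
}}

```text
t: 15.35
tool_pos: [625.0, -137.9, 129.8]
ee_rot: [0.0, 0.05, 0.999, -0.0]
contact_force: [0.3, 0.5, -0.8]
finger_gap: 81.7
gripper_force: 0.0
```

>>> {"method": "carry_out", "body": {
  "deltas": [0, 0, 0, 0, 0, 0, 93, 0, 0, 0, 0, 0, -20, 93, 0, 0, 0, 0, 0, -50, 93, 0, 0, 0, 0, 0, -90, 93, 0, 0, 0, 0, 0, -110, 93]
}}

```text
t: 15.98
tool_pos: [625.5, -138.1, 242.1]
ee_rot: [0.001, 0.05, 0.999, -0.0]
contact_force: [0.6, -0.2, -1.0]
finger_gap: 93.1
gripper_force: 0.0
```

>>> {"method": "carry_out", "body": {
  "deltas": [0, 0, 0, 40, -20, 0, 93, 0, 0, 0, 80, -40, 0, 93, 0, 0, 0, 120, -60, 0, 93, 0, 0, 0, 150, -80, 0, 93, 0, 0, 0, 150, -80, 0, 93]
}}

```text
t: 16.6
tool_pos: [466.4, -203.2, 240.2]
ee_rot: [0.0, 0.051, 0.999, -0.0]
contact_force: [-0.3, 0.3, -0.9]
finger_gap: 92.9
gripper_force: 0.0
```

>>> {"method": "carry_out", "body": {
  "deltas": [0, 0, 0, 0, 0, 0, 93, 0, 0, 0, 0, 0, 0, 93, 0, 0, 0, 0, 0, 0, 93, 0, 0, 0, 0, 0, 0, 93, 0, 0, 0, 0, 0, 0, 93]
}}

```text
t: 17.23
tool_pos: [467.8, -202.4, 239.7]
ee_rot: [-0.0, 0.05, 0.999, -0.0]
contact_force: [0.3, 0.3, 0.3]
finger_gap: 92.9
gripper_force: 0.0
```

>>> {"method": "carry_out", "body": {
  "deltas": [0, 0, 0, 0, 0, 0, 93, 0, 0, 0, 0, 0, 0, 93, 0, 0, 0, 0, 0, 0, 93, 0, 0, 0, 0, 0, 0, 93, 0, 0, 0, 0, 0, 0, 93]
}}

```text
t: 17.85
tool_pos: [467.7, -202.5, 239.8]
ee_rot: [0.0, 0.05, 0.999, -0.0]
contact_force: [-0.1, 0.0, 0.2]
finger_gap: 92.8
gripper_force: 0.0
```

>>> {"method": "carry_out", "body": {
  "deltas": [0, 0, 0, 0, 0, 0, 93, 0, 0, 0, 0, 0, 0, 93, 0, 0, 0, 0, 0, 0, 93, 0, 0, 0, 0, 0, 0, 93, 0, 0, 0, 0, 0, 0, 93]
}}

```text
t: 18.48
tool_pos: [467.7, -202.5, 239.7]
ee_rot: [-0.0, 0.05, 0.999, -0.0]
contact_force: [0.7, -0.4, -0.4]
finger_gap: 93.0
gripper_force: 0.0
```

```bash
cat > w.py <<'E'
from h import *
np.set_printoptions(precision=2,suppress=True)
t=bot.snapshot('top');s=bot.snapshot('scene')
for nm,x0 in(('L',(667,118.5,-.13)),('R',(625,-138,-.1))):
  for p,v in((t,'top'),(s,'scene')):
    m=mask(p,'bird_a',proj(p,[x0[0],x0[1],130]))
    if m is None: continue
    for z in(84,100,116):
      print(nm,v,z,*fit([(p,m.astype(float))],x0,z))
hsv=cv2.cvtColor(t['image'],cv2.COLOR_BGR2HSV)
cv2.imwrite('pics/w%d.png'%(t['shot']),cv2.resize(s['image'][150:290,160:340],None,fx=4,fy=4,interpolation=2))
print(t['shot'])
E
python3 w.py; ls -t pics | head -1
```

```text
L top 84 [667.3  119.79  -0.17] 0.18043032786885246
L top 100 [663.55 118.92  -0.18] 0.2040983606557377
L top 116 [658.04 118.24  -0.17] 0.2252049180327869
L scene 84 [665.55 119.49  -0.03] 0.24536516853932586
L scene 100 [674.16 125.68  -0.03] 0.2817415730337079
L scene 116 [681.86 133.01  -0.02] 0.31530898876404495
R top 84 [ 630.47 -141.83   -0.13] 0.10791666666666666
R top 100 [ 628.17 -139.09   -0.14] 0.11283333333333333
R top 116 [ 624.73 -136.34   -0.13] 0.12358333333333334
R scene 84 [ 603.26 -159.09    0.  ] 0.19527511961722488
R scene 100 [ 613.97 -148.45    0.02] 0.21575956937799043
R scene 116 [ 625.12 -136.39    0.03] 0.2429724880382775
12
w12.png
```

View pics/w12.png

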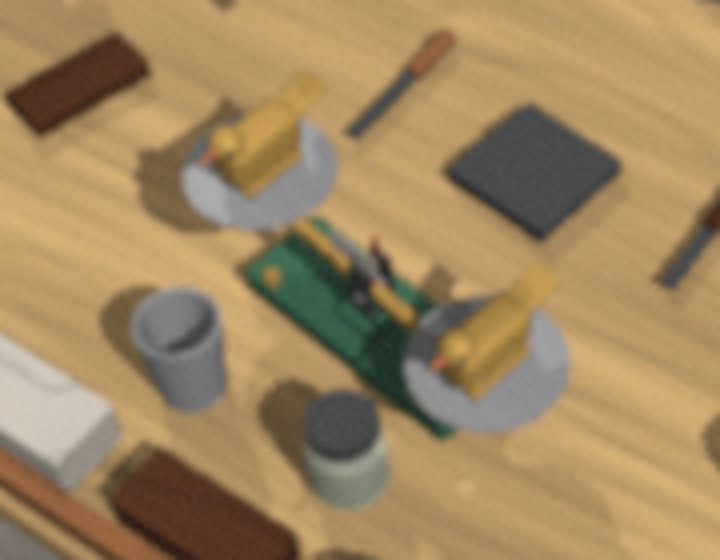

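>>> {"method": "carry_out", "body": {
  "deltas": [0, 0, 0, 0, 0, 0, 93, 0, 0, 0, 0, 0, 0, 93, 0, 0, 0, 0, 0, 0, 93, 0, 0, 0, 0, 0, 0, 93, 0, 0, 0, 0, 0, 0, 93]
}}

```text
t: 19.4
tool_pos: [467.7, -202.5, 239.8]
ee_rot: [0.0, 0.05, 0.999, 0.0]
contact_force: [0.3, -0.5, 0.4]
finger_gap: 93.0
gripper_force: 0.0
```

>>> {"method": "carry_out", "body": {
  "deltas": [0, 0, 0, 0, 0, 0, 93, 0, 0, 0, 0, 0, 0, 93, 0, 0, 0, 0, 0, 0, 93, 0, 0, 0, 0, 0, 0, 93, 0, 0, 0, 0, 0, 0, 93]
}}

```text
t: 20.02
tool_pos: [467.7, -202.5, 239.7]
ee_rot: [-0.0, 0.05, 0.999, -0.0]
contact_force: [-0.3, -0.3, 0.7]
finger_gap: 93.2
gripper_force: 0.0
```

```bash
python3 w.py | grep -v ' 100 '
python3 -c "
from h import *
go(666.7,119,205,np.pi/2-.15)"
```

```text
L top 84 [671.06 119.43  -0.15] 0.13624031007751938
L top 116 [663.02 117.82  -0.15] 0.1744186046511628
L scene 84 [664.68 116.87  -0.11] 0.20005230125523013
L scene 116 [681.89 130.69  -0.11] 0.26189853556485354
R top 84 [ 628.81 -140.89   -0.11] 0.15110294117647058
R top 116 [ 622.98 -136.25   -0.11] 0.19549632352941176
R scene 84 [ 604.62 -159.88   -0.05] 0.11390918580375783
R scene 116 [ 624.49 -137.45   -0.04] 0.13596033402922755
14
target [666.7 119.  205.   81.4] rot [-0.  -0.   2.8] shift [-165.7  339.9   34.7]
```

The left dish is at its lower stop and the right at its upper stop. Both camera fits agree on 84 mm and 116 mm, and nothing changed over about 5 s, so the left bird is heavier. I'll fetch it.

>>> {"method": "carry_out", "body": {
  "deltas": [0, 0, 0, -25, 52, 0, 93, 0, 0, 0, -50, 104, 0, 93, 0, 0, 0, -75, 156, 0, 93, 0, 0, 0, -100, 208, 0, 93, 0, 0, 2.8, -125, 260, 0, 93]
}}

```text
t: 20.95
tool_pos: [619.0, 45.4, 239.8]
ee_rot: [0.0, 0.075, 0.997, -0.0]
contact_force: [0.0, -0.9, -0.1]
finger_gap: 92.7
gripper_force: 0.0
```

```bash
python3 -c "
from h import *
go(666.7,118.4,180,np.pi/2-.15)"
```

```text
target [666.7 118.4 180.   81.4] rot [-0.  0. -0.] shift [-36.2  79.3  59.8]
```

>>> {"method": "carry_out", "body": {
  "deltas": [0, 0, 0, -18, 40, 0, 93, 0, 0, 0, -36, 79, 15, 93, 0, 0, 0, -36, 79, 35, 93, 0, 0, 0, -36, 79, 59, 93, 0, 0, 0, -36, 79, 59, 93]
}}

```text
t: 21.58
tool_pos: [664.6, 116.4, 178.9]
ee_rot: [-0.002, 0.075, 0.997, -0.0]
contact_force: [0.2, -0.4, 0.2]
finger_gap: 93.0
gripper_force: 0.0
```

```bash
python3 -c "
from h import *
go(666.7,118.4,101,np.pi/2-.15)"
```

```text
target [666.7 118.4 101.   81.4] rot [-0.1 -0.2  0. ] shift [-2.   2.4 77.9]
```

>>> {"method": "carry_out", "body": {
  "deltas": [0, 0, 0, -1, 1, 25, 93, 0, 0, 0, -1, 1, 50, 93, 0, 0, 0, -1, 1, 70, 93, 0, 0, 0, -1, 1, 79, 80, 0, 0, 0, -1, 1, 79, 60]
}}

```text
t: 22.2
tool_pos: [666.8, 117.2, 101.8]
ee_rot: [-0.0, 0.075, 0.997, -0.0]
contact_force: [-1.4, -0.7, -0.0]
finger_gap: 77.5
gripper_force: 0.0
```

>>> {"method": "carry_out", "body": {
  "deltas": [0, 0, 0, 0, 0, 0, 20, 0, 0, 0, 0, 0, 0, 20, 0, 0, 0, 0, 0, 0, 20, 0, 0, 0, 0, 0, 0, 20, 0, 0, 0, 0, 0, 0, 20]
}}

```text
t: 22.82
tool_pos: [666.7, 117.3, 101.9]
ee_rot: [0.0, 0.075, 0.997, 0.0]
contact_force: [-0.3, 0.3, 1.1]
finger_gap: 36.0
gripper_force: 25.0
```

>>> {"method": "carry_out", "body": {
  "deltas": [0, 0, 0, 0, 0, 0, 20, 0, 0, 0, 0, 0, -3, 20, 0, 0, 0, 0, 0, -7, 20, 0, 0, 0, 0, 0, -11, 20, 0, 0, 0, 0, 0, -15, 20]
}}

```text
t: 23.45
tool_pos: [666.7, 117.3, 117.1]
ee_rot: [0.0, 0.075, 0.997, 0.0]
contact_force: [1.1, 1.2, -0.5]
finger_gap: 35.5
gripper_force: 25.0
```

>>> {"method": "carry_out", "body": {
  "deltas": [0, 0, 0, 0, 0, -4, 20, 0, 0, 0, 0, 0, -8, 20, 0, 0, 0, 0, 0, -13, 20, 0, 0, 0, 0, 0, -19, 20, 0, 0, 0, 0, 0, -27, 20]
}}

```text
t: 24.08
tool_pos: [666.4, 117.2, 143.8]
ee_rot: [-0.0, 0.075, 0.997, -0.0]
contact_force: [0.0, 0.7, -1.8]
finger_gap: 36.1
gripper_force: 25.0
```

```bash
python3 -c "
from h import *
go(422.5,5.5,180,np.pi/2-.15)"
```

```text
target [422.5   5.5 180.   81.4] rot [-0. -0.  0.] shift [ 224.6 -146.8  -36. ]
```

>>> {"method": "carry_out", "body": {
  "deltas": [0, 0, 0, 20, -10, -15, 20, 0, 0, 0, 60, -38, -36, 20, 0, 0, 0, 105, -68, -36, 20, 0, 0, 0, 150, -98, -36, 20, 0, 0, 0, 190, -125, -36, 20]
}}

```text
t: 24.7
tool_pos: [458.4, 21.4, 180.1]
ee_rot: [0.0, 0.075, 0.997, -0.0]
contact_force: [-0.1, 0.3, -1.7]
finger_gap: 35.8
gripper_force: 25.0
```

```bash
python3 -c "
from h import *
go(422.5,5.5,60,np.pi/2-.15)"
```

```text
target [422.5   5.5  60.   81.4] rot [-0.  0.  0.] shift [ 33.2 -21.1 120.1]
```

>>> {"method": "carry_out", "body": {
  "deltas": [0, 0, 0, 17, -10, 0, 20, 0, 0, 0, 33, -21, 0, 20, 0, 0, 0, 33, -21, 0, 20, 0, 0, 0, 33, -21, 0, 20, 0, 0, 0, 33, -21, 0, 20]
}}

```text
t: 25.32
tool_pos: [425.0, 6.3, 179.8]
ee_rot: [0.0, 0.075, 0.997, 0.0]
contact_force: [1.2, -0.5, -3.1]
finger_gap: 35.7
gripper_force: 25.0
```

```bash
python3 - <<'E'
from h import *
f=[]
for i in range(12):
    s=bot.snapshot('scene');f.append(bot.get_obs()['contact_force'])
f=np.array(f);print(f[:,2].round(1),f.mean(0),f.std(0))
go(422.5,5.5,60,np.pi/2-.15)
cv2.imwrite('pics/c5.png',cv2.resize(s['image'][110:290,160:400],None,fx=3,fy=3,interpolation=2))
E
```

```text
[-2.3 -2.9 -3.9 -3.5 -3.3 -3.5 -3.1 -3.2 -3.2 -3.3 -3.4 -2.9] [ 0.2365813   0.05118058 -3.20423079] [0.50332463 0.53980766 0.36648567]
target [422.5   5.5  60.   81.4] rot [-0.  0.  0.] shift [  1.8  -0.9 119.8]
```

View pics/c5.png

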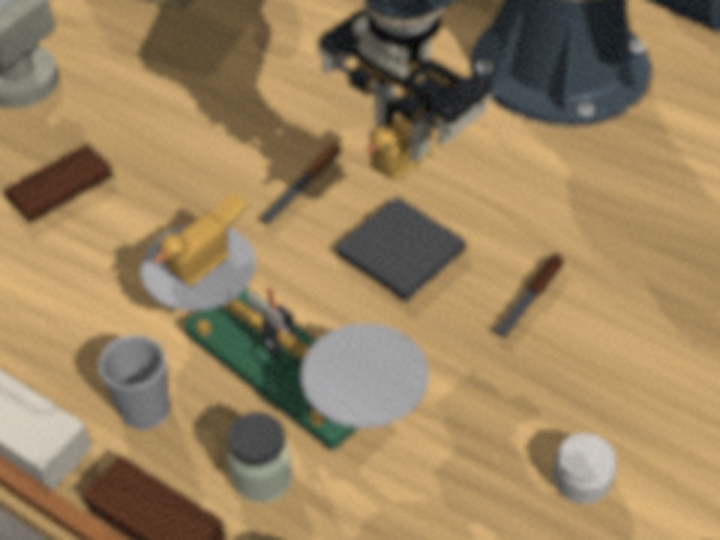

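The right dish has now sunk with its bird standing and the left dish has risen. So the beam moves freely and the weighing holds: the bird in the gripper (about 3.2 N) is the heavier one. I'll lower it onto the block.

>>> {"method": "carry_out", "body": {
  "deltas": [0, 0, 0, 1, -1, 35, 20, 0, 0, 0, 2, -1, 75, 20, 0, 0, 0, 2, -1, 110, 20, 0, 0, 0, 2, -1, 128, 20, 0, 0, 0, 2, -1, 135, 20]
}}

```text
t: 26.55
tool_pos: [422.0, 5.4, 44.0]
ee_rot: [-0.001, 0.075, 0.997, -0.0]
contact_force: [-0.1, 0.0, -2.6]
finger_gap: 36.1
gripper_force: 25.0
```

>>> {"method": "carry_out", "body": {
  "deltas": [0, 0, 0, 0, 0, 2, 20, 0, 0, 0, 0, 0, 4, 20, 0, 0, 0, 0, 0, 6, 20, 0, 0, 0, 0, 0, 7, 20, 0, 0, 0, 0, 0, 7, 20]
}}

```text
t: 27.18
tool_pos: [422.3, 5.4, 37.8]
ee_rot: [0.0, 0.075, 0.997, 0.0]
contact_force: [0.2, -0.6, -2.8]
finger_gap: 35.9
gripper_force: 25.0
```

>>> {"method": "carry_out", "body": {
  "deltas": [0, 0, 0, 0, 0, 0.5, 20, 0, 0, 0, 0, 0, 1, 20, 0, 0, 0, 0, 0, 1.3, 20, 0, 0, 0, 0, 0, 1.3, 20]
}}

```text
t: 27.68
tool_pos: [422.4, 5.4, 37.5]
ee_rot: [0.0, 0.075, 0.997, -0.0]
contact_force: [-6.3, 0.1, 21.2]
finger_gap: 36.0
gripper_force: 25.0
```

Firm contact with the block. I'll ease up 0.5 mm and release.

>>> {"method": "carry_out", "body": {
  "deltas": [0, 0, 0, 0, 0, -0.6, 20, 0, 0, 0, 0, 0, -0.6, 50, 0, 0, 0, 0, 0, -0.6, 93, 0, 0, 0, 0, 0, -0.6, 93, 0, 0, 0, 0, 0, -0.6, 93]
}}

```text
t: 28.3
tool_pos: [422.3, 5.4, 37.0]
ee_rot: [-0.0, 0.075, 0.997, -0.0]
contact_force: [1.0, -0.3, 0.0]
finger_gap: 71.4
gripper_force: 0.0
```

>>> {"method": "carry_out", "body": {
  "deltas": [0, 0, 0, 0, 0, 0, 93, 0, 0, 0, 0, 0, 0, 93, 0, 0, 0, 0, 0, -30, 93, 0, 0, 0, 0, 0, -80, 93, 0, 0, 0, 0, 0, -130, 93]
}}

```text
t: 28.92
tool_pos: [422.0, 5.4, 168.5]
ee_rot: [-0.0, 0.075, 0.997, -0.0]
contact_force: [0.2, -0.1, -1.0]
finger_gap: 93.3
gripper_force: 0.0
```

>>> {"method": "carry_out", "body": {
  "deltas": [0, 0, 0, 20, 40, -10, 93, 0, 0, 0, 40, 80, -20, 93, 0, 0, 0, 60, 120, -20, 93, 0, 0, 0, 60, 160, -20, 93, 0, 0, 0, 60, 160, -20, 93]
}}

```text
t: 29.55
tool_pos: [386.7, 174.3, 187.1]
ee_rot: [0.0, 0.073, 0.997, 0.0]
contact_force: [-0.2, -0.4, -0.5]
finger_gap: 93.0
gripper_force: 0.0
```

>>> {"method": "carry_out", "body": {
  "deltas": [0, 0, 0, 0, 0, 0, 93, 0, 0, 0, 0, 0, 0, 93, 0, 0, 0, 0, 0, 0, 93, 0, 0, 0, 0, 0, 0, 93, 0, 0, 0, 0, 0, 0, 93]
}}

```text
t: 30.18
tool_pos: [386.8, 172.4, 187.1]
ee_rot: [0.0, 0.075, 0.997, -0.0]
contact_force: [-0.8, -0.2, -0.1]
finger_gap: 92.9
gripper_force: 0.0
```

```bash
python3 - <<'E'
from h import *
t=bot.snapshot('top');s=bot.snapshot('scene')
for x0,z in(((422,5,-.13),20),((625,-138,-.1),84)):
  for p in(t,s):
    m=mask(p,'bird_a',proj(p,[x0[0],x0[1],z+30]))
    if m is not None: print(x0,fit([(p,m.astype(float))],x0,z))
a=t['image'][130:340,210:490];b=s['image'][110:320,160:440]
cv2.imwrite('pics/c6.png',cv2.resize(np.hstack([a,b]),(800,300),interpolation=2))
E
```

```text
(422, 5, -0.13) (array([ 4.24041920e+02,  7.48918048e+00, -1.48490805e-01]), np.float64(0.13147249190938512))
(422, 5, -0.13) (array([ 4.20442499e+02,  5.78255349e+00, -9.25373606e-02]), np.float64(0.1344155844155844))
(625, -138, -0.1) (array([ 6.27916724e+02, -1.36547909e+02, -8.91450906e-02]), np.float64(0.11755952380952381))
(625, -138, -0.1) (array([ 6.23293502e+02, -1.36804213e+02,  9.00335502e-03]), np.float64(0.19794117647058823))
```

View pics/c6.png

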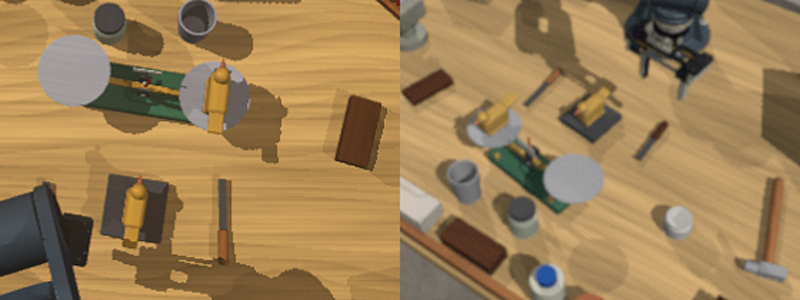

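The heavier bird stands in the middle of the block, and the lighter one stands on the lowered right dish. The gripper is clear of everything, so I'll hand the job in.

```bash
python3 -c "
from rig import bot
print(bot.job_done())"
```

```text
the job is handed in; nothing more can be done
None
```

The bird that started on the robot's left was heavier on the balance; it now stands upright in the middle of the block, the lighter one stands on the right dish, and I handed the job in at about 30 s (the hand-in returned no verdict).

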